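# Let the tomato tin out of its roll-out rack

## Robot

A 6-joint arm with a two-finger parallel gripper is mounted at the origin on a cart in front of the work surface, level with it; the furniture and walls round the work are solid. World frame = base frame: x ahead of the robot, y to its left, z up, the work surface at z = 0. Lengths are in mm, angles in rad, forces in N, time in s.
With the tool pointing down it reaches from about 350 to 850 mm from the base axis. Payload 8.1 kg.
Tool frame: the origin (TCP) lies between the finger pads; the fingertips stand 14 mm ahead of it and the grasp point (between the pads) lies 5 mm behind it (r.tcp_to_tips is the distance from the TCP to the fingertips, in mm); z points along the fingers, y is the line along which they close (so a half turn about z gives the same grasp; the last joint's range is limited). The gripper opens to 85 mm and grips with 20 to 120 N. Pads are 22 mm wide; open, the fingers measure 114 mm over their backs; the gripper's body (76 mm by 85 mm) begins 54 mm behind the grasp point. The pads swing forward as they close: fully open they stand 13 mm farther back than shut.
Start: joints at [-1.311, 0.13, 1.488, -0, 1.523, -0.085], TCP at [202.825, -564.683, 245.292] pointing down, gripper open.
Joint ranges: [-2.96, 2.96], [-0.89, 2.26], [0.02, 2.5], [-1.34, 4.48], [0, 2.73], [-2.66, 2.66]. Speed limits (rad/s): [2.39, 2.39, 2.79, 3.14, 3.14, 3.14].

## Interface

Orientations are given as a rotation vector (axis times angle).
In Python, from rig import r gives the robot as it stands. The module is installed in compiled form; this text tells all that it offers.
- The arm moves only by the tool send_rows, never from a script. Its argument "plan" is one flat list of numbers, 7 for each row, row after row: the opening, from 0 (shut) to 1 (fully open), then the shift along the tool's x, y, z as a fraction of full scale, then the turn, a rotation vector about the tool's x, y, z as a fraction of full scale. A call has 1 to 12 rows; each row is the pose to reach, as a shift and turn from the pose commanded when the call began, along the tool's axes at that moment; what a row does not reach only later rows make up. Full scale, the value 1, is 100 mm for a shift and 45 degrees for a turn. A row lasts 1/12 s, in which the tool goes at most 41.7 mm and 7.16 degrees, less where a joint would pass 70% of its speed; a pose out of reach is approached as far as the arm can. A call with a number of a shift or a turn outside -1 to 1 is refused whole. A call with a gripper value outside its range is refused whole. The fingers move at their own pace and stop on an object; "force" is the grip in N (left out, the last holds). Time passes only in rows, so rows that repeat a pose let the fingers close. It gives the time, the measured TCP pose, the force, the opening and the grip force at its end, in the units of the state.
- r.state(): the state, without advancing time (a new reading comes with each control period).
- r.snapshot(name): name is "side" or "top" or "wrist"; returns a dict with "pixels" (480x640x3 uint8, blue, green, red), "range_z" (480x640 float32, mm along the optical axis (not along the pixel's ray), 0 where there is no reading), "fov_y" (degrees; the focal length in pixels is half the picture's height over the tangent of half this angle, whatever the lens; pixels are square), "cx", "cy" (the principal point, pixels), "rvec" (rotation vector, rad) and "tvec" (3), from world to camera coordinates, as OpenCV has them. Camera axes: x right, y down, z forward; pixel columns grow to the right and rows downward; lengths in mm; the calibration is good to about 2 mm. A picture is of the moment at which its call begins.
- r.close_job(): hands the job in; it is judged then, once.
The state is a dict: "t": time; "qpos": joint angles; "joint_vel": joint speeds; "joint_torque": joint torques, N m; "tcp_pos": TCP position; "tcp_rot": TCP orientation; "ft_force": force on the tool from outside, world axes, zero at the start; "moment": the same for the moment, N m; "grip_width": finger opening in mm; "grasp_force": force on a finger pad.
Only numpy, scipy, OpenCV 4.12 (cv2) and the standard library are available. Lean on these libraries where they do the work, as an engineer would, in place of code of your own. Each camera call takes 0.05 s, during which the arm holds its last target. There are 200 camera calls.

## Task

Two small roll-out racks stand on the worktop: one holds the tall tomato tin on its side behind a gate, the other a slim spice jar. With your fingertips press down the lever paddle of the rack that holds the tin, keep it fully down until the tin has rolled under the lifted gate and lies against the end stop, then let the lever come back up so that the gate shuts behind the tin. Touch only that lever: do not touch the tin, pick nothing up, and leave the other rack, the mug, the lemon and the tub as they are.

Things in the scene. Friction and masses are not known exactly. Their poses are not given: they have to be found in the camera images.
- rack_tin: Low open light-wood rack fixed to the worktop, 130 mm wide (x), y -0.082 to +0.138, sides 60 mm high. Origin on the worktop, mid-lane. White floor slopes down 8 degrees to its +y, to an end stop 58 mm high (inner face y = 0.130). Gate bars the lane at y = 0.033. Lever on the -x side, pivot along x at (-0.075, 0.130, 0.062), paddle beyond the stop. This one holds the tomato tin.
- rack_jar: Low open light-wood rack fixed to the worktop, 130 mm wide (x), y -0.082 to +0.138, sides 60 mm high. Origin on the worktop, mid-lane. White floor slopes down 8 degrees to its +y, to an end stop 58 mm high (inner face y = 0.130). Gate bars the lane at y = 0.033. Lever on the -x side, pivot along x at (-0.075, 0.130, 0.062), paddle beyond the stop. This one holds the spice jar; leave it alone.
- rack_tin_paddle (a point): Middle of the top face of the lever paddle of the rack with the tomato tin: flat aluminium, 40 x 38 x 6 mm, 79 mm from the pivot. Lever up: at (-0.075, 0.209, 0.090) in the rack frame, sloping up 17 degrees outwards; fully pressed: 51 mm lower. Clear all round. Moves and turns with the lever.
- rack_jar_paddle (a point): Middle of the top face of the lever paddle of the rack with the spice jar: flat aluminium, 40 x 38 x 6 mm, 79 mm from the pivot. Lever up: at (-0.075, 0.209, 0.090) in the rack frame, sloping up 17 degrees outwards; fully pressed: 51 mm lower. Clear all round. Moves and turns with the lever. Not to be touched.
- rack_tin_lever (a joint): Lever of the rack with the tomato tin, rad: 0 = paddle up, gate shut (a spring holds it so); 0.65 = paddle fully down at its stop, gate fully lifted. The tin (75 mm thick) follows the rising gate, passes at about 0.5 and needs about a second to roll to the stop. Takes 2 N at the paddle to start, 7 N fully down; springs back when let go.
- rack_jar_lever (a joint): Lever of the rack with the spice jar, rad: 0 = paddle up, gate shut (a spring holds it so); 0.65 = paddle fully down at its stop, gate fully lifted. The jar (41 mm thick) is let out already at about 0.12. Takes 2 N at the paddle to start, 7 N fully down; springs back when let go.
- tomato_tin_center (a point): Centre of the tomato tin, a steel tin 75 mm in diameter and 110 mm long, lying on its side across the lane. At the start about (0, -0.009, 0.072) in the rack's frame, against the gate; let out, about (0, 0.092, 0.057), against the end stop.
- tomato_tin: The same tin; origin at the centre of its bottom face, its z axis along the tin (horizontal as it lies).
- spice_jar_center (a point): Centre of the spice jar, 41 mm in diameter and 105 mm long, with a black cap, lying on its side behind the gate of the other rack.
- mug: Loose blue and white mug, 78 x 112 x 92 mm, standing on the worktop. Origin at the centre of its underside.
- lemon: Loose lemon, 71 x 53 x 51 mm, on the worktop. Origin at its underside.
- tub: Loose lidded tub, 72 mm wide and 72 mm high, on the worktop. Origin at its underside.
Things that resemble listed ones, but are neither listed nor needed, are in the scene too. Of the things that look like the tomato_tin, the larger one is meant.

How it is judged:
By the outcome, as a careful person would: the job done as asked, in the order asked, and still so for the second after the job is handed in, with the robot touching nothing.
It also fails if it takes over 35 s, if anything falls off the work surface, if the arm or the gripper's body presses on something with over 40 N, if the wrist force passes 120 N, or if a joint passes its speed limit or range.

## Working session

There is one attempt and no reset: what is moved stays moved. The work goes in short steps, Python scripts to look and compute and a tool call to move; the robot and the scene stay as the last step left them, time stands still between calls to the robot, and variables do not carry over. Pictures are saved under pics/ and viewed, at most 10 in all, crops included, and the job is handed in when it is done.

Besides the shell and the picture viewer there is one more tool, called after "Emit:" as name(argument=value, ...), one argument or row to a line, values as JSON. send_rows: Moves the arm, as the interface text tells. Its arguments: {"type":"object","properties":{"plan":{"type":"array","items":{"type":"number","minimum":-1,"maximum":1}},"force":{"type":"number"}},"required":["plan"]}

```bash
mkdir -p pics; cat > h.py <<'E'
import numpy as np, cv2
from rig import r
from scipy.spatial.transform import Rotation as R
def snap(name,fn):
    s=r.snapshot(name); cv2.imwrite('pics/'+fn+'.png',s['pixels']); np.savez('pics/'+fn+'.npz',**{k:np.array(v) for k,v in s.items()}); return s
def world(fn,u,v,w=1):
    s=np.load('pics/'+fn+'.npz'); z=s['range_z']; f=240/np.tan(np.radians(float(s['fov_y']))/2)
    d=np.median(z[v-w:v+w+1,u-w:u+w+1]); p=np.array([(u-s['cx'])*d/f,(v-s['cy'])*d/f,d])
    return R.from_rotvec(s['rvec'].ravel()).inv().apply(p-s['tvec'].ravel())
E
python3 - <<'E'
from h import *
snap('top','top0');snap('side','side0');print(r.state())
E
```

```text
{'t': 0.1, 'qpos': array([-1.31140797e+00,  1.31106741e-01,  1.48915619e+00, -1.29773212e-05,
        1.52300008e+00, -8.54272278e-02]), 'joint_vel': array([ 3.98310517e-04, -1.90964713e-03, -1.15370602e-03,  1.33772634e-03,
       -2.89342639e-03, -7.14424199e-05]), 'joint_torque': array([ 4.50424131e-04, -5.70948279e+01, -5.01942122e+01, -2.35873113e-04,
        8.11836304e-03,  7.54826874e-05]), 'tcp_pos': array([ 202.69527493, -564.23017043,  244.34450218]), 'tcp_rot': array([-3.09337871e+00, -5.38671424e-01,  2.48082660e-04]), 'ft_force': array([-0.31964287, -0.31050209, -0.01032551]), 'moment': array([ 0.03527679, -0.03043919, -0.0409477 ]), 'grasp_force': 0.0, 'grip_width': 85.42558156337925}
```

View pics/top0.png

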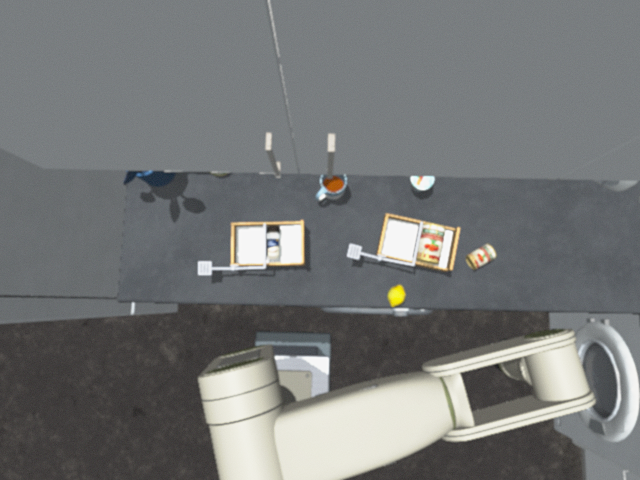

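View pics/side0.png

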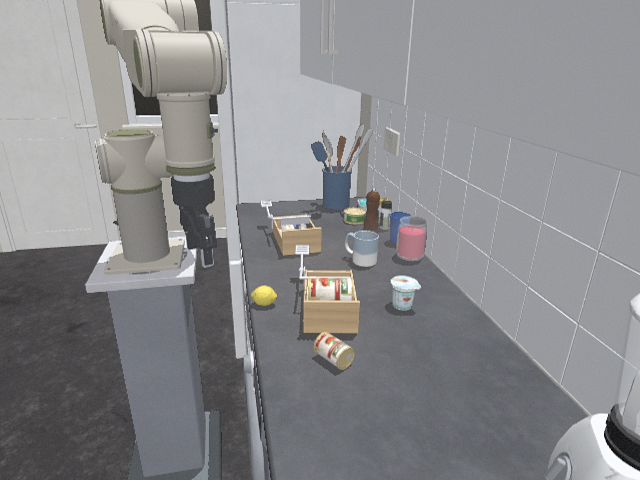

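The right rack in the top view (centre about 420,242) holds the large red-labelled tin at (432,243), with its paddle at (355,252). The left rack (268,244) holds the slim dark-capped jar, paddle at (205,268). The loose tin at (482,256) is the smaller lookalike. I'll confirm this in a crop and measure.

```bash
python3 - <<'E'
from h import *
im=cv2.imread('pics/top0.png')[165:320,190:510]
cv2.imwrite('pics/c1.png',cv2.resize(im,(800,388),interpolation=cv2.INTER_CUBIC))
for n,(u,v) in dict(pad=(355,252),tin=(432,243),c1=(384,216),c2=(459,228),c3=(379,256),c4=(454,270),jpad=(205,268),loose=(482,256),lemon=(397,295),lev=(372,257)).items(): print(n,world('top0',u,v).round())
E
```

```text
pad [ 460. -228.   88.]
tin [ 490. -451.  105.]
c1 [ 579. -319.   38.]
c2 [ 553. -561.    0.]
c3 [ 452. -301.   66.]
c4 [ 420. -543.   -1.]
jpad [403. 213.  88.]
loose [ 461. -615.   47.]
lemon [ 338. -357.   51.]
lev [ 448. -280.   71.]
```

View pics/c1.png

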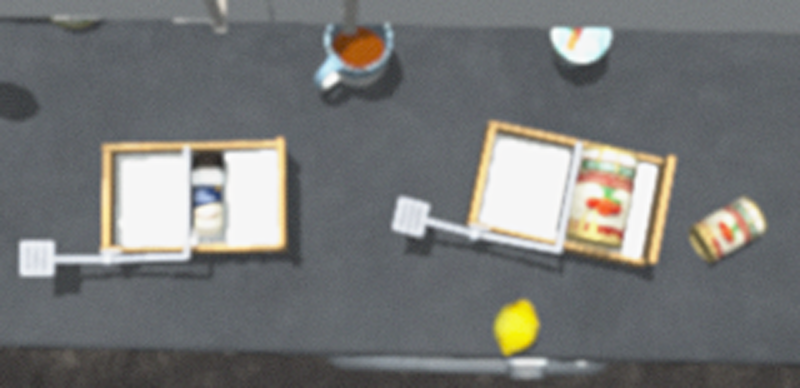

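The crop confirms it. The rack with the large tomato tin is on the right, with its paddle at crop (411,216), which gives world (460,-228,88) against an expected z of 90. I'll shut the fingers and travel above it.

Emit:
send_rows(
  plan=[0,0.3,-0.19,0,0,0,0,0,0.6,-0.38,0,0,0,0,0,0.89,-0.575,0,0,0,0],
)

```text
t: 0.35
tcp_pos: [267.3, -479.4, 244.4]
tcp_rot: [-3.094, -0.536, 0.0]
ft_force: [0.7, -0.8, -0.6]
grip_width: 51.5
grasp_force: 0.0
```

Emit:
send_rows(
  plan=[0,0.3,-0.19,0,0,0,0,0,0.6,-0.38,0,0,0,0,0,0.89,-0.575,0,0,0,0],
)

```text
t: 0.6
tcp_pos: [332.1, -394.6, 244.8]
tcp_rot: [-3.094, -0.538, 0.0]
ft_force: [-0.0, -0.4, 0.7]
grip_width: 12.1
grasp_force: 0.0
```

Emit:
send_rows(
  plan=[0,0.3,-0.19,0,0,0,0,0,0.6,-0.38,0,0,0,0,0,0.89,-0.575,0,0,0,0],
)

```text
t: 0.85
tcp_pos: [396.4, -310.4, 244.9]
tcp_rot: [-3.095, -0.539, 0.0]
ft_force: [0.9, -1.1, 0.5]
grip_width: -0.1
grasp_force: 0.0
```

Emit:
send_rows(
  plan=[0,0.3,-0.19,0,0,0,0,0,0.6,-0.38,0,0,0,0,0,0.89,-0.575,0,0,0,0,0,0.89,-0.575,0.4,0,0,0,0,0.89,-0.575,0.8,0,0,0,0,0.89,-0.575,0.8,0,0,0,0,0.89,-0.575,0.8,0,0,0,0,0.89,-0.575,0.8,0,0,0],
)

```text
t: 1.52
tcp_pos: [460.4, -228.4, 166.9]
tcp_rot: [3.095, 0.538, 0.001]
ft_force: [-0.6, 0.0, 0.0]
grip_width: -0.0
grasp_force: 0.0
```

```bash
python3 - <<'E'
from h import *
s=r.state();print(s['t'],s['tcp_pos'],s['tcp_rot'],s['grip_width'],s['ft_force'],r.tcp_to_tips)
print(R.from_rotvec(s['tcp_rot']).as_matrix().round(3))
w=snap('wrist','w1');t=snap('side','s1');
a=cv2.resize(t['pixels'][180:360,230:390],(533,600),interpolation=cv2.INTER_CUBIC)
cv2.imwrite('pics/s1c.png',a)
E
```

```text
1.5167 [ 460.4141454  -228.43065506  166.91186893] [3.09463737e+00 5.38063299e-01 8.57154452e-04] -0.020370688840486338 [-0.59289658  0.02832237  0.02090158] 14.0
[[ 0.941  0.338  0.001]
 [ 0.338 -0.941 -0.   ]
 [ 0.     0.001 -1.   ]]
```

View pics/w1.png

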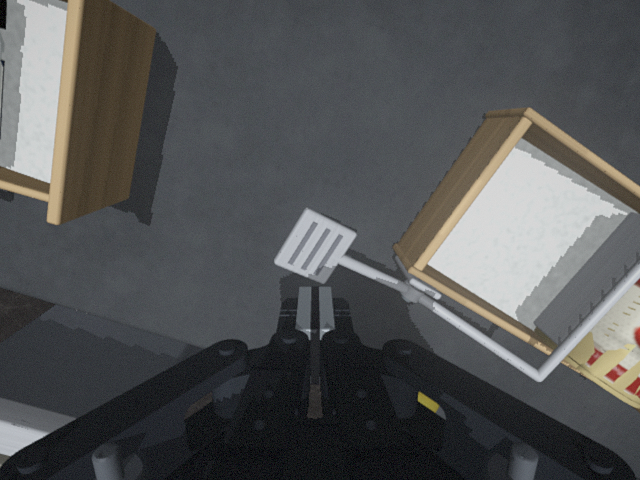

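View pics/s1c.png

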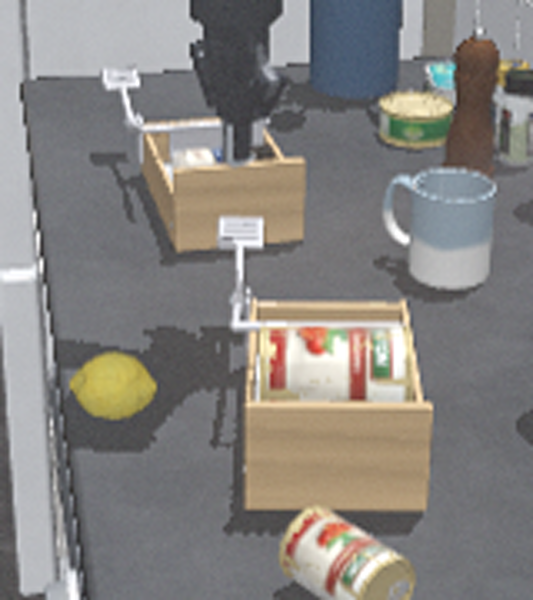

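The wrist view shows the closed fingertips at (315,300) and the tin rack's paddle centred at (316,245), with its stalk leading to the tin rack on the right. I'll measure it from here.

```bash
python3 - <<'E'
from h import *
for u,v in [(316,245),(310,209),(356,236),(322,282),(276,262),(411,291),(540,375)]: print(u,v,world('w1',u,v,0).round(1))
s=np.load('pics/w1.npz')
z=s['range_z'][205:285,275:358]
pts=[world('w1',u,v,0) for v in range(208,284,2) for u in range(276,357,2)]
p=np.array([q for q in pts if 75<q[2]<110]);print(len(p),p.mean(0),p.min(0),p.max(0))
E
```

```text
316 245 [ 468.7 -227.1   92.6]
310 209 [ 488.4 -216.4   93.5]
356 236 [ 459.  -267.9   -1.1]
322 282 [ 444.5 -240.    85.5]
276 262 [ 451.3 -208.    95. ]
411 291 [ 452.2 -303.1   69.4]
540 375 [ 433.5 -399.3   93.4]
952 [ 466.7450401  -228.15541215   90.34020851] [ 443.82506911 -258.28970404   78.86313495] [ 488.15899916 -206.84811994   96.54673299]
```

Emit:
send_rows(
  plan=[0,0.067,0.01,0.2,0,0,0,0,0.067,0.01,0.4,0,0,0,0,0.067,0.01,0.5,0,0,0,0,0.067,0.01,0.6,0,0,0,0,0.067,0.01,0.7,0,0,0,0,0.067,0.01,0.75,0,0,0,0,0.067,0.01,0.75,0,0,0,0,0.067,0.01,0.75,0,0,0],
)

```text
t: 2.28
tcp_pos: [466.9, -226.8, 90.7]
tcp_rot: [3.095, 0.539, 0.0]
ft_force: [0.0, 0.3, 0.8]
grip_width: -0.1
grasp_force: 0.5
```

Emit:
send_rows(
  plan=[0,0,0,0.08,0,0,0,0,0,0,0.16,0,0,0,0,0,0,0.22,0,0,0,0,0,0,0.28,0,0,0,0,0,0,0.32,0,0,0,0,0,0,0.35,0,0,0,0,0,0,0.35,0,0,0],
)

```text
t: 2.87
tcp_pos: [467.8, -227.7, 56.2]
tcp_rot: [3.093, 0.538, 0.003]
ft_force: [0.1, -1.4, 8.0]
grip_width: -0.3
grasp_force: 3.4
```

Emit:
send_rows(
  plan=[0,0,0,0.02,0,0,0,0,0,0,0.04,0,0,0,0,0,0,0.04,0,0,0],
)

```text
t: 3.12
tcp_pos: [468.0, -227.9, 52.8]
tcp_rot: [3.092, 0.538, 0.003]
ft_force: [-0.7, -1.3, 8.9]
grip_width: -0.0
grasp_force: 3.9
```

```bash
python3 - <<'E'
from h import *
t=snap('side','s2')
cv2.imwrite('pics/s2c.png',cv2.resize(t['pixels'][180:360,230:390],(533,600),interpolation=cv2.INTER_CUBIC))
E
```

```text
(no output)
```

View pics/s2c.png

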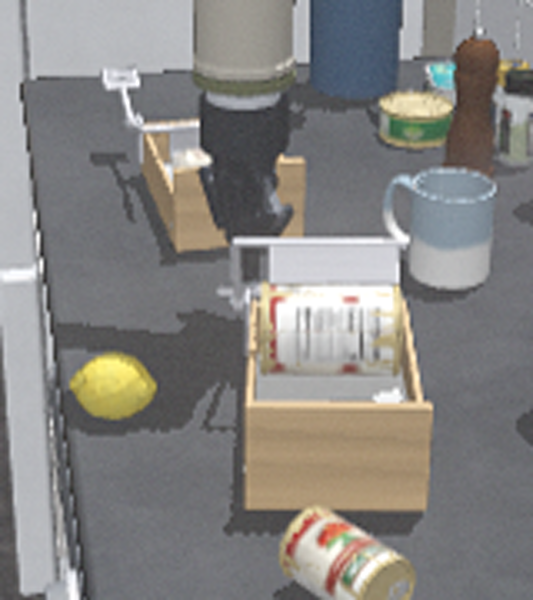

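The gate is up (crop 320,260) and the tin is rolling under it. I'll press on until the force shows the stop, then hold.

Emit:
send_rows(
  plan=[0,0,0,0.02,0,0,0,0,0,0,0.04,0,0,0,0,0,0,0.04,0,0,0],
)

```text
t: 3.42
tcp_pos: [468.4, -228.6, 51.3]
tcp_rot: [3.091, 0.538, 0.003]
ft_force: [-11.3, 2.3, 32.2]
grip_width: -0.1
grasp_force: 14.8
```

At the stop now. I'll ease off slightly and hold.

Emit:
send_rows(
  plan=[0,0,0,-0.02,0,0,0,0,0,0,-0.02,0,0,0,0,0,0,-0.02,0,0,0,0,0,0,-0.02,0,0,0,0,0,0,-0.02,0,0,0,0,0,0,-0.02,0,0,0,0,0,0,-0.02,0,0,0,0,0,0,-0.02,0,0,0,0,0,0,-0.02,0,0,0,0,0,0,-0.02,0,0,0,0,0,0,-0.02,0,0,0,0,0,0,-0.02,0,0,0],
)

```text
t: 4.42
tcp_pos: [468.2, -228.2, 52.1]
tcp_rot: [3.092, 0.538, 0.003]
ft_force: [-5.0, 0.9, 18.8]
grip_width: 0.4
grasp_force: 8.6
```

Emit:
send_rows(
  plan=[0,0,0,0,0,0,0,0,0,0,0,0,0,0,0,0,0,0,0,0,0,0,0,0,0,0,0,0,0,0,0,0,0,0,0,0,0,0,0,0,0,0],
)

```text
t: 4.92
tcp_pos: [468.2, -228.2, 52.1]
tcp_rot: [3.091, 0.538, 0.004]
ft_force: [-4.9, 0.4, 18.3]
grip_width: -0.3
grasp_force: 8.6
```

```bash
python3 - <<'E'
from h import *
t=snap('side','s3');o=snap('top','t3')
a=cv2.resize(t['pixels'][180:360,230:390],(400,450),interpolation=cv2.INTER_CUBIC)
b=cv2.resize(o['pixels'][200:290,330:410+10],(400,400),interpolation=cv2.INTER_CUBIC)
b=cv2.resize(o['pixels'][180:310,345:475-14],(400,450),interpolation=cv2.INTER_CUBIC)
cv2.imwrite('pics/s3c.png',np.hstack([a,b]))
E
```

```text
(no output)
```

View pics/s3c.png

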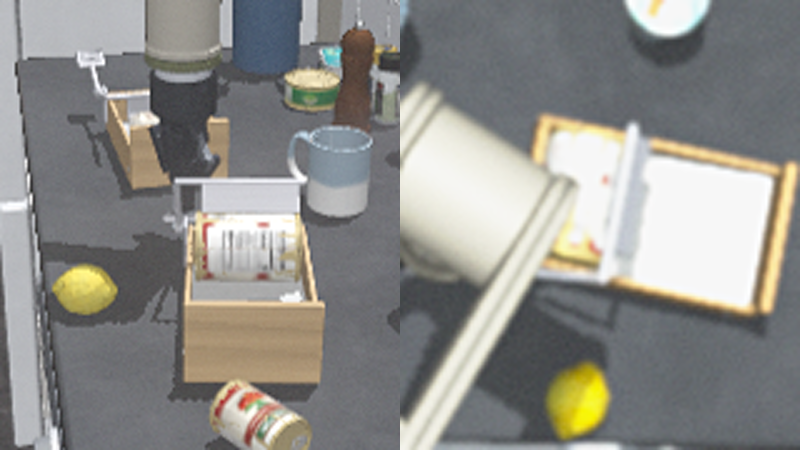

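The top view (right half) shows the tin between the lifted gate and the end stop, at about crop (575,200). I'll release by rising straight up.

Emit:
send_rows(
  plan=[0,0,0,-0.08,0,0,0,0,0,0,-0.16,0,0,0,0,0,0,-0.24,0,0,0,0,0,0,-0.32,0,0,0,0,0,0,-0.4,0,0,0,0,0,0,-0.48,0,0,0,0,0,0,-0.56,0,0,0,0,0,0,-0.64,0,0,0,0,0,0,-0.75,0,0,0,0,0,0,-0.9,0,0,0,0,0,0,-1,0,0,0],
)

```text
t: 5.93
tcp_pos: [466.8, -226.5, 150.6]
tcp_rot: [-3.095, -0.539, -0.0]
ft_force: [-0.8, -0.3, 0.5]
grip_width: 0.0
grasp_force: 0.0
```

Emit:
send_rows(
  plan=[0,0,0,-0.3,0,0,0,0,0,0,-0.6,0,0,0,0,0,0,-0.9,0,0,0,0,0,0,-0.9,0,0,0,0,0,0,-0.9,0,0,0],
)

```text
t: 6.35
tcp_pos: [467.9, -227.2, 242.1]
tcp_rot: [3.092, 0.539, 0.006]
ft_force: [-0.6, 0.0, -0.4]
grip_width: 0.3
grasp_force: 0.0
```

Emit:
send_rows(
  plan=[0,-0.3,0.2,0,0,0,0,0,-0.6,0.4,0,0,0,0,0,-0.9,0.6,0,0,0,0,0,-0.9,0.6,0,0,0,0,0,-0.9,0.6,0,0,0,0],
)

```text
t: 6.77
tcp_pos: [400.8, -314.1, 237.8]
tcp_rot: [-3.094, -0.533, 0.002]
ft_force: [0.2, -0.5, -0.3]
grip_width: -0.0
grasp_force: 0.0
```

```bash
python3 - <<'E'
from h import *
t=snap('side','s4');o=snap('wrist','w4');o=snap('top','t4')
a=cv2.resize(t['pixels'][180:360,230:390],(400,450),interpolation=cv2.INTER_CUBIC)
b=cv2.resize(o['pixels'][180:310,345:461],(400,450),interpolation=cv2.INTER_CUBIC)
cv2.imwrite('pics/s4c.png',np.hstack([a,b]));print(r.state()['ft_force'])
E
```

```text
[ 0.26494539 -0.46113817 -0.34395541]
```

View pics/s4c.png

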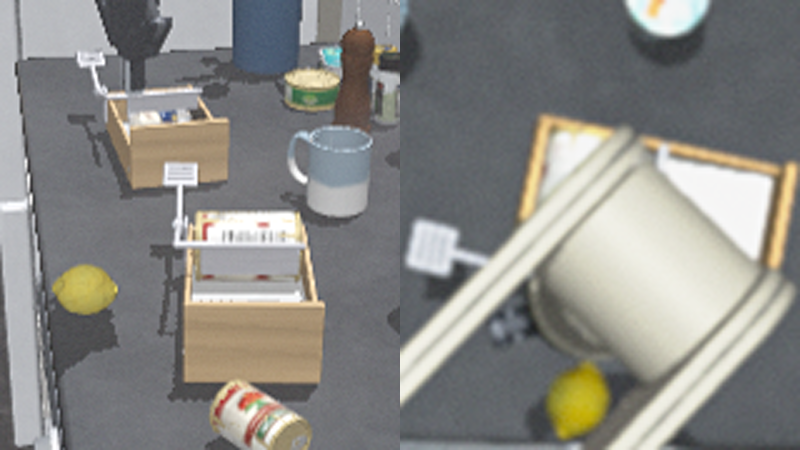

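The lever is back up (crop 180,175), the gate is shut in front of the camera at (245,260), and the tin lies behind it at the end stop. The lemon, mug, tub and other rack haven't moved.

```bash
python3 -c "
from rig import r
print(r.close_job())"
```

```text
the job is handed in; nothing more can be done
None
```

I pressed the tin rack's lever down to its stop, held it until the tin had rolled to the end stop, then let it spring back so the gate shut behind the tin; nothing else was touched, and the job is handed in at about 7 s of the 35 s allowed.

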